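# Set the fluorescence lamp's attenuator to its third click

## Robot

A 7-joint arm with a two-finger parallel gripper is mounted at the origin on the work surface. World frame = base frame: x ahead of the robot, y to its left, z up, the work surface at z = 0. Lengths are in mm, angles in rad, forces in N, time in s.
With the tool pointing down it reaches from about 400 to 875 mm from the base axis. Payload 6.5 kg.
Tool frame: the origin (TCP) lies at the very end of the fingers, on their centre line; the grasp point (between the pads) lies arm.pinch_z behind it (arm.pinch_z is the distance from the TCP to the grasp point, in mm); y points along the fingers, z is the direction in which the jaws open and shut, and the axes are right-handed (so a half turn about y gives the same grasp; the last joint's range is limited). The gripper opens to 85 mm and grips with 20 to 120 N. Pads are 22 mm wide; open, the fingers measure 114 mm over their backs; the gripper's body (76 mm by 85 mm) begins 54 mm behind the grasp point. The pads swing forward as they close: fully open they stand 13 mm farther back than shut.
Start: joints at [-0.066, 0.536, -0.004, 1.538, 0.003, 1.067, -0.071], TCP at [649.992, 0, 231.29] pointing down, gripper open.
Joint ranges: [-2.7, 2.7], [-0.37, 2.16], [-1.27, 1.26], [0.24, 2.4], [-1.31, 4.45], [0.19, 1.91], [-2.76, 2.76]. Speed limits (rad/s): [2.39, 2.39, 3.14, 3.14, 3.14, 3.14, 3.14].

## Interface

Orientations are given as a unit quaternion [w, x, y, z].
In Python, from bench import arm, get_image, workorder gives the robot as it stands.
- The arm moves only by the tool play_rows, never from a script. Its argument "series" is a list of rows, each a list of 7 numbers: the shift along the tool's x, y, z in cm, then the turn, a rotation vector about the tool's x, y, z in rad, then the finger opening in cm, from 0 to 8.54. A call has 1 to 10 rows; each row shifts and turns the pose as measured when the row begins, along the tool's axes as they then stand; what a row does not reach is not made up. A row lasts 1/10 s, in which the tool goes at most 50 mm and 8.59 degrees, less where a joint would pass 70% of its speed; a pose out of reach is approached as far as the arm can. A call with a gripper value outside its range is refused whole. The fingers move at their own pace and stop on an object; "squeeze" is the grip in N (left out, the last holds). Time passes only in rows, so rows that do not move let the fingers close. It gives the time, the measured TCP pose, the force and the opening at its end, in the units of the state.
- arm.get_state(): the state, without advancing time (a new reading comes with each control period).
- get_image(name): name is "scene" or "side" or "wrist"; returns a dict with "image" (384x512x3 uint8, red, green, blue), "fx", "fy", "cx", "cy" (pixels), "extrinsics" (4x4, takes a point from camera to world coordinates). Camera axes: x right, y down, z forward; pixel columns grow to the right and rows downward; lengths in mm; the calibration is good to about 2 mm. A picture is of the moment at which its call begins. There is no depth.
- workorder.finish_job(): hands the job in, once; it reports no verdict.
The state is a dict: "t": time; "joints": joint angles; "qd": joint speeds; "effort": joint torques, N m; "tool_pos": TCP position; "tool_rot": TCP orientation; "contact_force": force on the tool from outside, world axes, zero at the start; "ft_torque": the same for the moment, N m; "opening": opening from 0.0 (shut) to 1.0 (fully open).
Only numpy, scipy, OpenCV 4.12 (cv2) and the standard library are available. Lean on these libraries where they do the work, as an engineer would, in place of code of your own. Each camera call takes 0.05 s, during which the arm holds its last target.

## Task

The lever of the fluorescence lamp's light attenuator has been left at the shut end of its slot or one click up. Push it along the slot with a fingertip, feeling the clicks, and leave it seated in the third click up from shut, never letting it run past that one: the brighter steps would bleach the slide. Push gently and do not grip the lever, and leave the lamp's surroundings (slide mailer, oil bottle, tube rack, tip box) where they are.

Things in the scene. Friction and masses are not known exactly. Their poses are not given: they have to be found in the camera images.
- lamp: fluorescence microscope light source: cream box 240 mm deep (x), 200 wide (y), 125 high, fixed to the bench. Origin: centre of its underside; its -x side is the front, facing the robot. On the flat deck (z = 125 mm), near the front, a black panel carries a slot along y on the line x = -78 mm. Behind the slot a yellow wedge grows thicker towards full light (+y).
- lever (a joint): travel of the lever, m, along lamp +y: 0 = shut (end stop); clicks 1 to 5 at 0.014, 0.028, 0.042, 0.056, 0.070 (end stop). Starts at 0 or 0.014. Out of a seat the push rises to about 5 N within 3.5 mm, falls to nothing half way (7 mm), then the lever jumps ahead by itself into the next seat, leaving the finger behind: each click is a rise and a sudden drop of force.
- lever_tab (a point): centre of the lever's orange finger tab, a block 14 mm along the slot (lamp y), 26 mm across it (lamp x), 30 mm high, standing 4 to 34 mm above the lamp's deck; this point is 19 mm above the deck. Axes as the lamp's. Gripping or forcing it with 30 N or more counts as harm.
- slide_mailer: a white plastic slide mailer with a blue cap, 82 x 33 x 19 mm, lying loose on the lamp's deck behind the panel, 45 g; origin at the centre of its underside, long axis its x. Leave it alone.
- oil_bottle: a small amber glass immersion-oil bottle with a black cap, 28 mm across, 64 mm high, standing loose on the bench in front of the lamp, 45 g; origin at the centre of its underside. Leave it alone.
- tube_rack: a blue rack full of purple- and red-capped sample tubes, 138 x 96 mm, 107 mm high, standing loose on the bench to one side of the lamp; origin at the centre of its underside. Leave it alone.
- tip_box: a blue pipette-tip box with a pale lid, 124 x 86 mm, 90 mm high, standing loose on the bench to the other side of the lamp; origin at the centre of its underside. Leave it alone.
- shut_dot (a point): red dot on the panel, 22 mm in front of the slot's line (lamp x = -100 mm), on the deck, level with the tab's centre when the lever is shut (lamp y = -35 mm). Five white dots follow it towards lamp +y at 14 mm pitch, one level with each click. Axes as the lamp's.

How it is judged (in metres and radians):
On the way:
1. the lever is in the third click (value of joint lever between 0.0385 and 0.0455 m), for 0.2 s.
At the end, for the whole second after the job is handed in: The lever rests in its third click (joint 0.042 m, within 3.5 mm), and the mailer, bottle, rack and tip box are within 15 mm of where they stood, the bottle upright (all of step 1 and velocity of joint lever between -0.005 and 0.005 m/s and distance of each of slide_mailer, oil_bottle, tube_rack, tip_box from where it was at the start of the episode below 0.015 m and angle between oil_bottle's own z axis and vertical below 0.2 rad); the robot touches nothing.
It fails at once if the lever runs past the third click, towards the fourth (joint over 0.049 m) (value of joint lever above 0.049 m).
It fails at once if the lever is gripped or forced (30 N or more between the fingers and the lever) (contact force between the fingers and lever above 30 N).
It fails at once if the lever is pushed with some part of the robot other than the fingers (over 3 N) (contact force between the arm and lever above 3 N).
It fails at once if the slide mailer, oil bottle, tube rack or tip box is moved or lifted by more than 15 mm (distance of any of slide_mailer, oil_bottle, tube_rack, tip_box from where it was at the start of the episode above 0.015 m).
It also fails if it takes over 58 s, if anything falls off the work surface, if the arm or the gripper's body presses on something with over 40 N, if the wrist force passes 120 N, or if a joint passes its speed limit or range.

## Working session

There is one attempt and no reset: what is moved stays moved. The work goes in short steps, Python scripts to look and compute and a tool call to move; the robot and the scene stay as the last step left them, time stands still between calls to the robot, and variables do not carry over. Pictures are saved under pics/ and viewed, and the job is handed in when it is done.

Besides the shell and the picture viewer there is one more tool, called after "Request:" by a JSON object that holds its "op" and its "data". play_rows: Moves the arm, as the interface text tells. Its arguments: {"type":"object","properties":{"series":{"type":"array"},"squeeze":{"type":"number"}},"required":["series"]}

```bash
mkdir -p pics
python3 - <<'E'
from bench import arm,get_image
import cv2,numpy as np
s=arm.get_state();print({k:np.round(v,3).tolist() for k,v in s.items()},arm.pinch_z)
for n in("scene","side","wrist"):
    d=get_image(n);cv2.imwrite(f"pics/{n}0.png",d["image"][:,:,::-1]);np.savez(f"{n}0.npz",**d)
    print(n,d["fx"],d["fy"],d["cx"],d["cy"]);print(np.round(d["extrinsics"],3))
E
```

```text
{'t': 0.0, 'joints': [-0.066, 0.537, -0.004, 1.539, 0.003, 1.067, -0.071], 'qd': [-0.0, -0.0, 0.0, -0.0, 0.0, -0.0, -0.002], 'effort': [-0.0, -58.34, 1.049, -25.91, 0.012, 0.009, -0.0], 'tool_pos': [649.363, -0.015, 230.39], 'tool_rot': [-0.5, 0.5, -0.5, 0.5], 'contact_force': [-0.735, 0.388, 0.199], 'ft_torque': [0.052, -0.026, 0.026], 'opening': 1.001} 18.700000000000003
scene 356.803752995883 356.803752995883 252.04824853720626 193.66903953617376
[[ 9.000000e-03  6.160000e-01 -7.870000e-01  1.253091e+03]
 [ 1.000000e+00  1.000000e-02  1.900000e-02  1.653700e+01]
 [ 2.000000e-02 -7.870000e-01 -6.160000e-01  6.451320e+02]
 [ 0.000000e+00  0.000000e+00  0.000000e+00  1.000000e+00]]
side 387.44318010182303 387.44318010182303 252.55628761994598 192.14476894127066
[[-9.73000e-01 -1.12000e-01  2.01000e-01  3.89578e+02]
 [-2.30000e-01  4.57000e-01 -8.59000e-01  8.30427e+02]
 [ 4.00000e-03 -8.82000e-01 -4.71000e-01  5.40258e+02]
 [ 0.00000e+00  0.00000e+00  0.00000e+00  1.00000e+00]]
wrist 341.4386984260217 341.4386984260217 256.4762495585344 195.17096059538855
[[ 1.00000e+00  1.00000e-03 -0.00000e+00  6.49145e+02]
 [ 1.00000e-03 -9.62000e-01 -2.73000e-01  6.86390e+01]
 [-0.00000e+00  2.73000e-01 -9.62000e-01  3.74113e+02]
 [ 0.00000e+00  0.00000e+00  0.00000e+00  1.00000e+00]]
```

View pics/scene0.png

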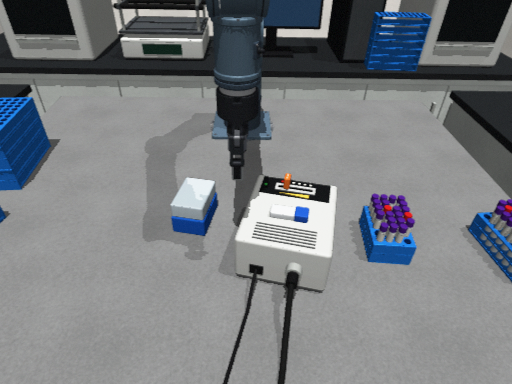

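View pics/side0.png

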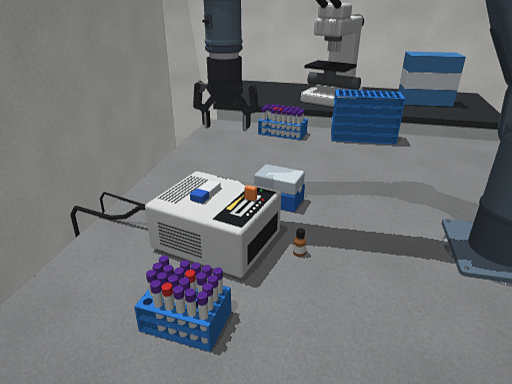

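View pics/wrist0.png

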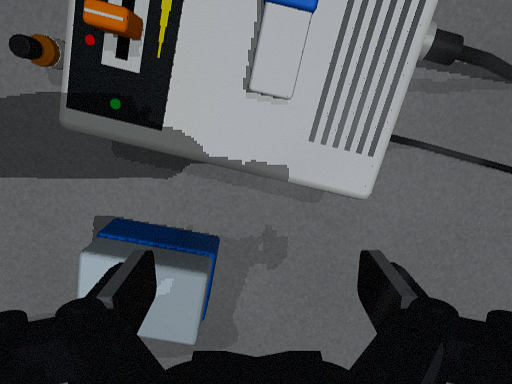

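```bash
cat > h.py <<'E'
import numpy as np,cv2
from bench import arm,get_image
def pt(d,u,v,z):
    E=np.array(d["extrinsics"]);r=E[:3,:3]@[(u-d["cx"])/d["fx"],(v-d["cy"])/d["fy"],1];o=E[:3,3]
    return o+r*(z-o[2])/r[2]
def px(d,p):
    E=np.array(d["extrinsics"]);c=E[:3,:3].T@(np.array(p)-E[:3,3]);return np.array([d["fx"]*c[0]/c[2]+d["cx"],d["fy"]*c[1]/c[2]+d["cy"]])
E
python3 - <<'E'
from h import *
from scipy.spatial.transform import Rotation as R
q=[-.5,.5,-.5,.5];print(R.from_quat(q[1:]+q[:1]).as_matrix().round(2))
def crop(n,x,y,w,h,k):
    im=cv2.imread(f"pics/{n}0.png")[y:y+h,x:x+w];cv2.imwrite(f"pics/{n}0c.png",cv2.resize(im,None,fx=k,fy=k,interpolation=cv2.INTER_CUBIC))
crop("side",200,165,90,75,8);crop("scene",235,165,110,60,7)
for n in("scene","side","wrist"):
    hsv=cv2.cvtColor(cv2.imread(f"pics/{n}0.png"),cv2.COLOR_BGR2HSV)
    for nm,lo,hi in(("orange",(6,170,120),(14,255,255)),("red",(0,200,120),(3,255,255)),("yellow",(24,160,120),(32,255,255)),("green",(50,150,60),(75,255,255))):
        c,l,s,ce=cv2.connectedComponentsWithStats(cv2.inRange(hsv,lo,hi))
        for i in range(1,c):
            if s[i][4]>2: print(n,nm,s[i].tolist(),ce[i].round(1), pt(np.load(n+"0.npz"),*ce[i],125).round(1))
E
```

```text
[[ 0.  0.  1.]
 [-1.  0.  0.]
 [ 0. -1.  0.]]
scene orange [284, 174, 7, 15, 68] [286.6 181.6] [538.8 119.  125. ]
scene red [281, 180, 3, 2, 5] [282.2 180.6] [534.6 108.5 125. ]
scene red [385, 206, 6, 5, 23] [387.4 207.6] [635.3 341.2 125. ]
scene red [505, 206, 7, 6, 26] [508.3 208.3] [633.8 621.6 125. ]
scene red [405, 213, 7, 6, 27] [407.7 214.9] [659.8 379.  125. ]
scene yellow [286, 193, 16, 4, 25] [294.8 194.1] [588.7 134.2 125. ]
scene yellow [303, 195, 6, 3, 7] [305.9 195.4] [593.3 160.  125. ]
scene yellow [304, 197, 3, 1, 3] [305. 197.] [599.3 157.2 125. ]
scene green [264, 183, 4, 2, 6] [265.5 183.3] [546.8  66.4 125. ]
side orange [245, 187, 12, 13, 117] [249.7 192.7] [572.2  76.7 125. ]
side orange [294, 238, 3, 5, 8] [295.1 240.1] [446.8 237.2 125. ]
side red [185, 270, 10, 7, 16] [189.6 272.1] [602.9 368.1 125. ]
side red [169, 283, 3, 4, 5] [170.  284.4] [621.9 403.1 125. ]
side red [162, 284, 6, 4, 7] [164.1 284.9] [630.4 406.3 125. ]
side green [260, 189, 3, 3, 7] [260.7 190. ] [550.7  57.7 125. ]
wrist orange [83, 0, 46, 32, 510] [104.6  15.8] [548.8 120.8 125. ]
wrist orange [95, 9, 3, 2, 3] [96.   9.3] [543.6 124.7 125. ]
wrist orange [102, 10, 4, 2, 4] [103.5  10.8] [548.4 123.9 125. ]
wrist orange [104, 17, 3, 1, 3] [105.  17.] [548.9 120.2 125. ]
wrist red [85, 35, 10, 10, 75] [89.5 39.5] [536.8 106.4 125. ]
wrist yellow [158, 0, 14, 58, 324] [163.6  20.6] [587.5 118.  125. ]
wrist green [110, 99, 11, 10, 86] [115.  103.5] [549.3  65.  125. ]
```

View pics/side0c.png

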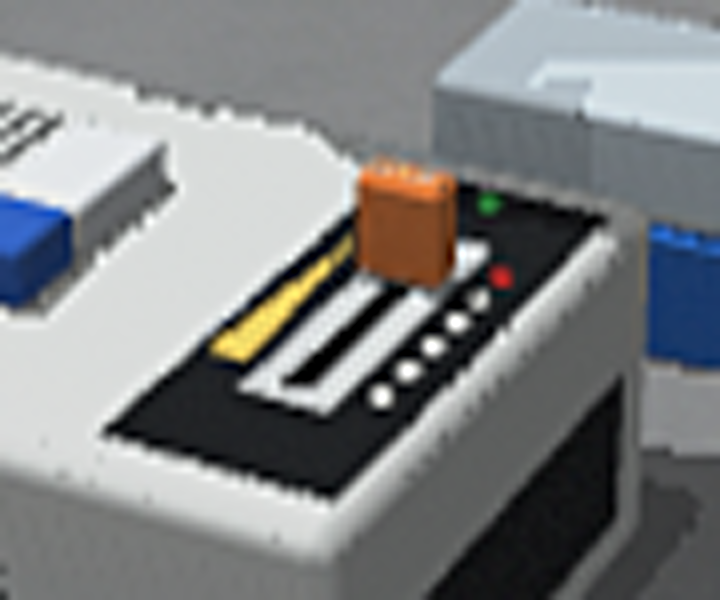

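View pics/scene0c.png

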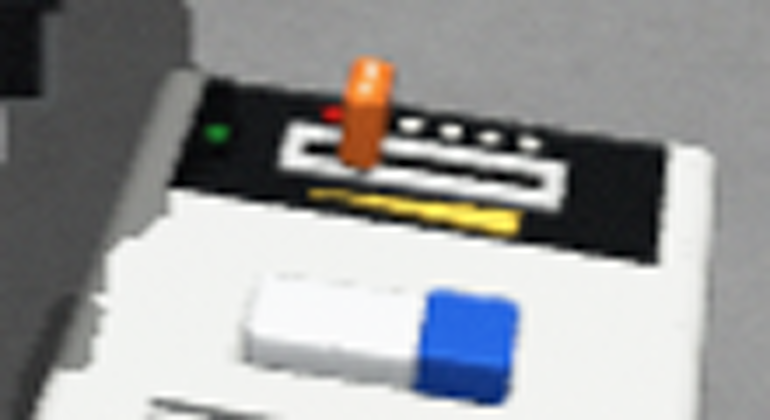

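Run:
```python
from h import *
D={n:np.load(n+"0.npz") for n in("scene","side","wrist")}
f=lambda n,u,v,z,k,x,y:pt(D[n],u/k+x,v/k+y,z)
# crop pixel -> original (cv2.resize half-pixel shift)
def c(n,u,v,z):
    k,x,y={"side":(8,200,165),"scene":(7,235,165)}[n]
    return pt(D[n],(u+.5)/k-.5+x,(v+.5)/k-.5+y,z)
for n,pts in(("side",[(502,277),(480,299),(457,322),(433,346),(408,371),(382,397)]),("scene",[(333,114),(410,126),(451,132),(490,137),(530,144)])):
    P=[c(n,*p,125) for p in pts];print(n,np.round(P,1).tolist())
    d=P[-1]-P[0];print(np.hypot(*d[:2]),np.arctan2(-d[0],d[1]))
w=pt(D["wrist"],89.5,39.5,125);g=pt(D["wrist"],115,103.5,125);print("wrist red",w)
for n,r,yaw in(("wrist",w,None),):
  for yaw in(-.2,-.25,-.3):
    ex=np.array([np.cos(yaw),np.sin(yaw),0]);ey=np.array([-np.sin(yaw),np.cos(yaw),0])
    for q in(0,14):
        t=r+22*ex+q*ey
        for n in D: 
            cs=[px(D[n],t+a*13*ex+b*7*ey+[0,0,34]) for a,b in((-1,-1),(1,-1),(1,1),(-1,1))]
            print(yaw,q,n,np.round(cs,0).tolist(),)
```

```text
side [[538.1, 99.4, 125.0], [541.4, 112.8, 125.0], [544.7, 126.5, 125.0], [548.1, 140.4, 125.0], [551.5, 154.5, 125.0], [554.9, 168.7, 125.0]]
71.3703996120027 -0.23769118743778092
scene [[535.7, 108.3, 125.0], [542.4, 135.0, 125.0], [545.8, 149.2, 125.0], [548.5, 162.6, 125.0], [552.4, 176.2, 125.0]]
69.92239183328648 -0.24093467751446968
wrist red [536.88134894 106.46515918 125.        ]
-0.2 0 scene [[279.0, 171.0], [278.0, 178.0], [284.0, 178.0], [285.0, 172.0]]
-0.2 0 side [[260.0, 185.0], [249.0, 183.0], [246.0, 185.0], [257.0, 188.0]]
-0.2 0 wrist [[77.0, 46.0], [121.0, 56.0], [124.0, 30.0], [78.0, 20.0]]
-0.2 14 scene [[285.0, 172.0], [284.0, 178.0], [290.0, 179.0], [291.0, 173.0]]
-0.2 14 side [[257.0, 188.0], [246.0, 185.0], [243.0, 188.0], [255.0, 190.0]]
-0.2 14 wrist [[78.0, 20.0], [124.0, 30.0], [126.0, 3.0], [80.0, -7.0]]
-0.25 0 scene [[279.0, 171.0], [277.0, 177.0], [283.0, 178.0], [285.0, 172.0]]
-0.25 0 side [[260.0, 185.0], [250.0, 182.0], [247.0, 185.0], [257.0, 187.0]]
-0.25 0 wrist [[76.0, 47.0], [120.0, 59.0], [124.0, 33.0], [79.0, 21.0]]
-0.25 14 scene [[285.0, 172.0], [283.0, 178.0], [289.0, 179.0], [290.0, 173.0]]
-0.25 14 side [[257.0, 187.0], [247.0, 185.0], [243.0, 187.0], [254.0, 190.0]]
-0.25 14 wrist [[79.0, 21.0], [124.0, 33.0], [128.0, 7.0], [81.0, -6.0]]
-0.3 0 scene [[279.0, 171.0], [276.0, 177.0], [282.0, 178.0], [284.0, 172.0]]
-0.3 0 side [[260.0, 185.0], [250.0, 182.0], [247.0, 184.0], [257.0, 187.0]]
-0.3 0 wrist [[75.0, 47.0], [119.0, 61.0], [124.0, 37.0], [79.0, 22.0]]
-0.3 14 scene [[284.0, 172.0], [282.0, 178.0], [288.0, 179.0], [290.0, 173.0]]
-0.3 14 side [[257.0, 187.0], [247.0, 184.0], [243.0, 187.0], [254.0, 190.0]]
-0.3 14 wrist [[79.0, 22.0], [124.0, 37.0], [129.0, 11.0], [83.0, -4.0]]
```

Request:
{"op": "play_rows", "data": {"series": [[-2,0,-2.4,0,0,0,0],[-2,0,-2.4,0,0,0,0],[-2,0,-2.4,0,0,0,0],[-2,0,-2.4,0,0,0,0],[0,0,0,0,0.12,0,0],[0,0,0,0,0.12,0,0],[0,0,0,0,0,0,0],[0,0,0,0,0,0,0],[0,0,0,0,0,0,0]]}}

```text
t: 1.05
tool_pos: [547.8, 82.2, 227.9]
tool_rot: [0.434, -0.438, 0.558, -0.556]
contact_force: [-1.1, -0.3, -0.8]
opening: -0.002
```

```bash
cat > look.py <<'E'
from h import *
import sys
def look(k):
    s=arm.get_state();print({a:np.round(s[a],3).tolist() for a in("t","tool_pos","tool_rot","contact_force","opening")})
    for n in("scene","side","wrist"):
        d=get_image(n);cv2.imwrite(f"pics/{n}{k}.png",d["image"][:,:,::-1]);np.savez(f"{n}{k}.npz",**d)
    a=cv2.imread(f"pics/scene{k}.png")[150:240,225:345];b=cv2.imread(f"pics/side{k}.png")[150:240,185:305]
    cv2.imwrite(f"pics/pair{k}.png",np.hstack([cv2.resize(i,(400,300),interpolation=cv2.INTER_CUBIC) for i in(a,b)]))
look(sys.argv[1])
E
python3 look.py 1
```

```text
{'t': 1.05, 'tool_pos': [547.802, 82.215, 227.874], 'tool_rot': [0.434, -0.438, 0.558, -0.556], 'contact_force': [-1.084, -0.257, -0.776], 'opening': -0.002}
```

View pics/wrist1.png

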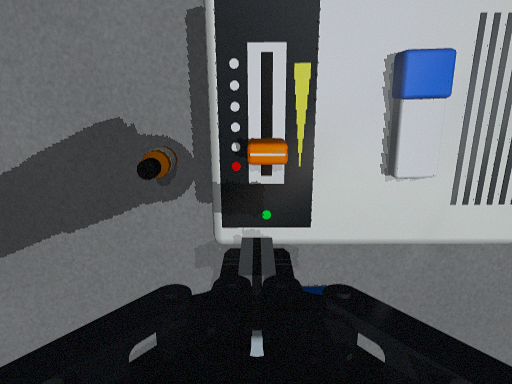

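View pics/pair1.png

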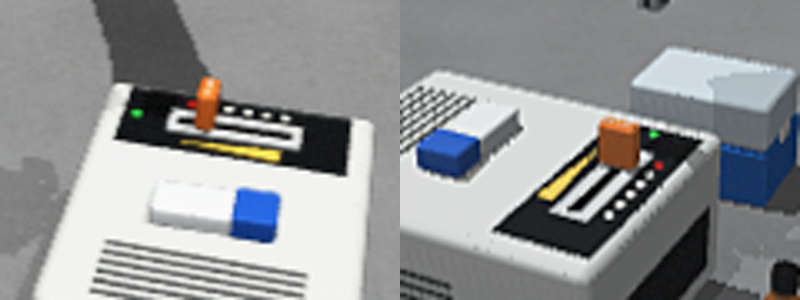

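```bash
cat > m.py <<'E'
from h import *
from scipy.spatial.transform import Rotation as R
def blobs(k,verbose=True):
    d=np.load(f"wrist{k}.npz");hsv=cv2.cvtColor(d["image"],cv2.COLOR_RGB2HSV);out={}
    for nm,lo,hi in(("orange",(6,170,100),(18,255,255)),("red",(0,200,100),(4,255,255)),("green",(50,150,60),(75,255,255)),("white",(0,0,120),(180,60,255))):
        c,l,s,ce=cv2.connectedComponentsWithStats(cv2.inRange(hsv,lo,hi))
        out[nm]=[(s[i].tolist(),ce[i]) for i in range(1,c) if 12<s[i][4]<(200 if nm!="orange" else 5000)]
        for b in out[nm]: print(nm,b[0],b[1].round(1),pt(d,*b[1],125).round(1),pt(d,*b[1],159).round(1))
    return d,out
E
python3 - <<'E'
from m import *
d,o=blobs(1)
r=pt(d,*o["red"][0][1],125)
w=[pt(d,*b[1],125) for b in o["white"] if 225<b[1][0]<242 and 55<b[1][1]<155];P=np.array(w+[r])
u=np.polyfit(P[:,1],P[:,0],1);print("yaw",-np.arctan(u[0]))
yaw=-np.arctan(u[0]);ex=np.array([np.cos(yaw),np.sin(yaw),0]);ey=np.array([-np.sin(yaw),np.cos(yaw),0])
print("dots along",[((p-r)@ey).round(1) for p in w])
s=arm.get_state();t=np.array(s["tool_pos"]);q=s["tool_rot"];M=R.from_quat(q[1:]+q[:1]).as_matrix();print(M.round(3))
print("tool rel red in lamp",(t-r)@ex,(t-r)@ey,"target x 22, contact y at q=14: ",14-18)
for b in [(0,-7),(0,7)]:
  for z in(129,159): print(b,z,px(d,r+22*ex+(14+b[1])*ey+[0,0,z-125]))
print(px(d,t),[px(d,t+M@[a,0,c]) for a in(-11,11) for c in(-14,14)])
np.savez("lamp.npz",r=r,ex=ex,ey=ey)
E
```

```text
orange [247, 142, 41, 23, 741] [267.6 152.8] [562.4 109.6 125. ] [562.8 115.1 159. ]
orange [147, 152, 22, 23, 189] [160.3 160.4] [485.1 123.  125. ] [496.1 126.6 159. ]
red [232, 162, 9, 9, 61] [235.9 165.8] [537.7 105.9 125. ] [541.5 111.8 159. ]
green [262, 210, 9, 10, 76] [266.  214.4] [550.3  64.1 125. ] [552.3  75.8 159. ]
white [229, 58, 10, 11, 84] [233.5  62.9] [554.2 174.5 125. ] [555.7 171.  159. ]
white [230, 80, 9, 11, 74] [234.   84.9] [550.9 160.8 125. ] [552.8 159.1 159. ]
white [230, 102, 10, 10, 72] [234.6 106.2] [547.7 147.  125. ] [550.  147.2 159. ]
white [231, 122, 9, 10, 69] [235.  126.8] [544.3 133.3 125. ] [547.1 135.4 159. ]
white [384, 129, 5, 6, 14] [386.2 131.3] [647.9 104.4 125. ] [636.4 110.5 159. ]
white [231, 143, 9, 8, 51] [235.1 146.5] [540.7 119.7 125. ] [544.  123.7 159. ]
white [250, 153, 35, 3, 82] [269.  154.3] [563.1 108.4 125. ] [563.4 114.  159. ]
white [413, 251, 6, 7, 16] [415.1 253.7] [656.7   4.1 125. ] [644.   24.1 159. ]
yaw -0.23844970884678332
dots along [np.float64(70.6), np.float64(56.4), np.float64(42.2), np.float64(28.1), np.float64(14.1)]Traceback (most recent call last):
  File "<stdin>", line 8, in <module>
  File "scipy/spatial/transform/_rotation.pyx", line 1012, in scipy.spatial.transform._rotation.Rotation.from_quat
  File "scipy/spatial/transform/_rotation.pyx", line 850, in scipy.spatial.transform._rotation.Rotation.__init__
ValueError: Expected `quat` to have shape (4,) or (N, 4), got (3,).
```

```bash
cat >> m.py <<'E'
def rel(r,ex,ey):
    s=arm.get_state();t=np.array(s["tool_pos"]);q=list(s["tool_rot"]);M=R.from_quat(q[1:]+q[:1]).as_matrix()
    print("t",round(float(s["t"]),2),"tool-red lamp x,y,z:",((t-r)@ex).round(1),((t-r)@ey).round(1),t[2].round(1),"F lamp",[round(float(np.dot(s["contact_force"],e)),2) for e in(ex,ey,[0,0,1])],"tool x/y/z in lamp",(np.array([ex,ey,[0,0,1]])@M).round(3).tolist())
    return t,M
E
python3 - <<'E'
from m import *
d=np.load("wrist1.npz");r=pt(d,235.9,165.8,125);yaw=-.2385
ex=np.array([np.cos(yaw),np.sin(yaw),0]);ey=np.array([-np.sin(yaw),np.cos(yaw),0]);np.savez("lamp.npz",r=r,ex=ex,ey=ey)
t,M=rel(r,ex,ey)
p=pt(d,269,154.3,159);print("tab",(p-r)@ex,(p-r)@ey)
p=pt(d,257,240,t[2]);print("tip front",(p-t)@ex,(p-t)@ey)
print(px(d,t),[px(d,t+M@[a,0,c]).round() for a in(-11,11) for c in(-14,14)])
E
```

```text
t 1.2 tool-red lamp x,y,z: 15.6 -20.7 227.9 F lamp [-0.4, 0.52, -0.14] tool x/y/z in lamp [[-0.006, -0.005, 1.0], [-1.0, -0.003, -0.006], [0.003, -1.0, -0.005]]
tab 23.11460419857117 13.875167405837308
tip front 0.1285310417274419 6.627738442040062
[256.78026884 253.34731403] [array([226., 231.]), array([288., 231.]), array([227., 275.]), array([287., 275.])]
```

Request:
{"op": "play_rows", "data": {"series": [[0,2,0.35,0,0,0,0],[0,2,0.35,0,0,0,0],[0,2,0,0,0,0,0],[0,1.5,0,0,0,0,0],[0,1,0,0,0,0,0],[0,0,0,0,0,0,0],[0,0,0,0,0,0,0]]}}

```text
t: 1.9
tool_pos: [556.8, 79.2, 141.0]
tool_rot: [0.435, -0.437, 0.557, -0.556]
contact_force: [-0.0, 0.5, 0.0]
opening: -0.001
```

```bash
cat > rel.py <<'E'
from m import *
L=np.load("lamp.npz");rel(L["r"],L["ex"],L["ey"])
E
python3 rel.py; python3 look.py 2
```

```text
t 1.9 tool-red lamp x,y,z: 24.9 -21.4 141.0 F lamp [-0.12, 0.44, 0.02] tool x/y/z in lamp [[-0.003, -0.002, 1.0], [-1.0, -0.001, -0.003], [0.001, -1.0, -0.002]]
{'t': 1.9, 'tool_pos': [556.801, 79.246, 141.047], 'tool_rot': [0.435, -0.437, 0.557, -0.556], 'contact_force': [-0.011, 0.456, 0.017], 'opening': -0.001}
```

View pics/wrist2.png

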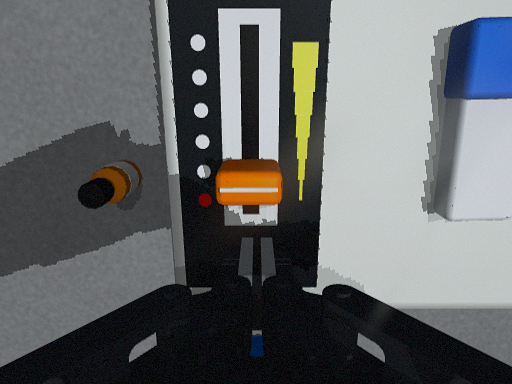

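View pics/pair2.png

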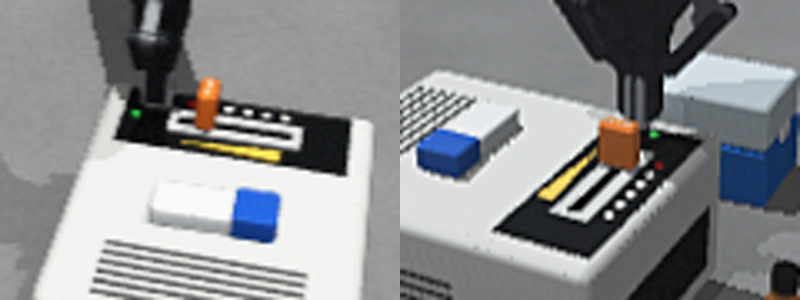

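Request:
{"op": "play_rows", "data": {"series": [[-0.4,0,-0.15,0,0,0,0],[-0.4,0,0,0,0,0,0],[-0.4,0,0,0,0,0,0],[0,0,0,0,0,0,0],[0,0,0,0,0,0,0]]}}

```text
t: 2.55
tool_pos: [559.7, 93.5, 143.4]
tool_rot: [-0.437, 0.436, -0.556, 0.557]
contact_force: [0.0, 0.8, 0.1]
opening: -0.001
```

```bash
python3 rel.py
```

```text
t 2.55 tool-red lamp x,y,z: 24.4 -6.9 143.4 F lamp [-0.17, 0.77, 0.11] tool x/y/z in lamp [[-0.002, 0.002, 1.0], [-1.0, 0.001, -0.002], [-0.001, -1.0, 0.002]]
```

Request:
{"op": "play_rows", "data": {"series": [[-0.2,0.2,0,0,0,0,0],[0,0.1,0,0,0,0,0]]}}

```text
t: 2.75
tool_pos: [560.4, 95.5, 140.3]
tool_rot: [-0.437, 0.436, -0.556, 0.557]
contact_force: [-1.0, -0.6, 0.6]
opening: 0.0
```

Request:
{"op": "play_rows", "data": {"series": [[-0.2,0,0,0,0,0,0],[0,0,0,0,0,0,0]]}}

```text
t: 2.95
tool_pos: [560.7, 97.2, 139.9]
tool_rot: [-0.437, 0.436, -0.556, 0.557]
contact_force: [-0.8, 0.6, 1.4]
opening: -0.0
```

```bash
python3 rel.py
```

```text
t 2.95 tool-red lamp x,y,z: 24.4 -3.0 139.9 F lamp [-0.87, 0.36, 1.4] tool x/y/z in lamp [[-0.003, 0.001, 1.0], [-1.0, 0.001, -0.003], [-0.001, -1.0, 0.001]]
```

Request:
{"op": "play_rows", "data": {"series": [[-0.15,0,0,0,0,0,0],[0,0,0,0,0,0,0]]}}

```text
t: 3.15
tool_pos: [560.8, 97.8, 139.8]
tool_rot: [-0.436, 0.436, -0.556, 0.557]
contact_force: [-0.2, -0.6, 1.4]
opening: -0.005
```

Request:
{"op": "play_rows", "data": {"series": [[-0.15,0,0,0,0,0,0],[0,0,0,0,0,0,0]]}}

```text
t: 3.35
tool_pos: [560.9, 98.3, 139.8]
tool_rot: [-0.435, 0.436, -0.556, 0.557]
contact_force: [-0.8, -0.8, 0.9]
opening: -0.001
```

Request:
{"op": "play_rows", "data": {"series": [[-0.15,0,0,0,0,0,0],[0,0,0,0,0,0,0]]}}

```text
t: 3.55
tool_pos: [561.0, 98.7, 139.8]
tool_rot: [-0.435, 0.436, -0.556, 0.558]
contact_force: [-2.2, -2.1, 2.2]
opening: -0.002
```

```bash
python3 rel.py;python3 look.py 3
```

```text
t 3.55 tool-red lamp x,y,z: 24.4 -1.5 139.8 F lamp [-1.63, -2.56, 2.15] tool x/y/z in lamp [[-0.005, 0.0, 1.0], [-1.0, -0.003, -0.005], [0.003, -1.0, 0.0]]
{'t': 3.55, 'tool_pos': [561.04, 98.729, 139.843], 'tool_rot': [-0.435, 0.436, -0.556, 0.558], 'contact_force': [-2.191, -2.105, 2.152], 'opening': -0.002}
```

View pics/wrist3.png

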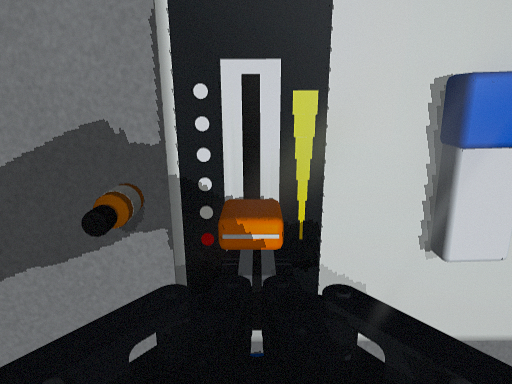

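Request:
{"op": "play_rows", "data": {"series": [[-0.25,0,0,0,0,0,0],[-0.1,0,0,0,0,0,0]]}}

```text
t: 3.9
tool_pos: [561.5, 100.6, 139.8]
tool_rot: [-0.434, 0.437, -0.556, 0.558]
contact_force: [-2.0, -3.1, 3.7]
opening: 0.0
```

Request:
{"op": "play_rows", "data": {"series": [[-0.25,0,0,0,0,0,0],[-0.1,0,0,0,0,0,0]]}}

```text
t: 4.1
tool_pos: [562.0, 102.9, 139.8]
tool_rot: [-0.433, 0.437, -0.556, 0.559]
contact_force: [-1.5, -3.3, 2.2]
opening: 0.005
```

Request:
{"op": "play_rows", "data": {"series": [[-0.25,0,0,0,0,0,0],[-0.1,0,0,0,0,0,0]]}}

```text
t: 4.3
tool_pos: [563.4, 108.2, 139.9]
tool_rot: [-0.434, 0.437, -0.556, 0.558]
contact_force: [1.2, 0.6, 0.4]
opening: -0.005
```

```bash
python3 rel.py
```

```text
t 4.3 tool-red lamp x,y,z: 24.5 8.3 139.9 F lamp [1.01, 0.82, 0.41] tool x/y/z in lamp [[-0.007, -0.0, 1.0], [-1.0, -0.005, -0.007], [0.005, -1.0, -0.0]]
```

Force rose to about 3.5 N and dropped: one click. Check the position.

```bash
python3 look.py 4
python3 - <<'E'
from m import *
L=np.load("lamp.npz");d,o=blobs(4)
r=pt(d,*o["red"][0][1],125) if o["red"] else L["r"]
for b in o["white"]:
    for z in(125,159):
        p=pt(d,*b[1],z)-L["r"];print(b[1].round(),z,(p@L["ex"]).round(1),(p@L["ey"]).round(1))
E
python3 rel.py
```

```text
{'t': 4.3, 'tool_pos': [563.403, 108.206, 139.862], 'tool_rot': [-0.434, 0.437, -0.556, 0.558], 'contact_force': [1.18, 0.559, 0.414], 'opening': -0.005}
orange [219, 195, 65, 48, 1926] [252.8 223.1] [563.6 117.4 125. ] [567.1 129.9 159. ]
orange [99, 207, 31, 30, 388] [117.8 218.6] [499.8 135.8 125. ] [517.  144.3 159. ]
red [203, 252, 12, 10, 69] [208.1 256.3] [537.2 105.4 125. ] [546.4 120.5 159. ]
white [92, 0, 6, 4, 16] [94.8  1.2] [524.1 228.2 125. ] [536.1 216.8 159. ]
white [90, 5, 8, 6, 23] [93.6  7.8] [522.7 226.  125. ] [535.  215.1 159. ]
white [83, 7, 6, 7, 15] [85.7  9.5] [519.3 226.2 125. ] [532.3 215.3 159. ]
white [73, 13, 8, 7, 28] [76.4 15.9] [514.6 224.9 125. ] [528.7 214.2 159. ]
white [65, 16, 9, 7, 25] [68.6 19.3] [511.  224.5 125. ] [525.8 213.9 159. ]
white [125, 17, 6, 4, 14] [127.3  18.7] [534.9 218.7 125. ] [544.6 209.4 159. ]
white [98, 22, 9, 5, 17] [102.   23.8] [523.9 219.5 125. ] [536. 210. 159.]
white [66, 27, 7, 5, 15] [68.4 29.2] [509.4 221.  125. ] [524.6 211.1 159. ]
white [62, 31, 4, 6, 16] [63.6 33.4] [506.8 219.9 125. ] [522.5 210.3 159. ]
whi
[... 6308 characters left out ...]
6. 263.] 125 -42.7 -4.0
[126. 263.] 159 -28.2 13.5
[106. 270.] 125 -53.5 -8.2
[106. 270.] 159 -36.7 10.2
[121. 275.] 125 -45.8 -10.7
[121. 275.] 159 -30.7 8.2
[ 10. 279.] 125 -103.7 -13.0
[ 10. 279.] 159 -76.1 6.5
[146. 281.] 125 -33.5 -14.6
[146. 281.] 159 -21.0 5.2
[158. 282.] 125 -27.0 -15.3
[158. 282.] 159 -15.9 4.7
[100. 281.] 125 -57.4 -14.6
[100. 281.] 159 -39.8 5.2
[139. 291.] 125 -37.7 -20.4
[139. 291.] 159 -24.3 0.6
[121. 294.] 125 -47.3 -22.1
[121. 294.] 159 -31.8 -0.7
[137. 345.] 125 -41.9 -54.3
[137. 345.] 159 -27.6 -26.0
t 4.45 tool-red lamp x,y,z: 24.4 7.7 139.8 F lamp [-0.5, 0.19, -0.56] tool x/y/z in lamp [[-0.007, -0.001, 1.0], [-1.0, -0.006, -0.007], [0.006, -1.0, -0.001]]
```

View pics/wrist4.png

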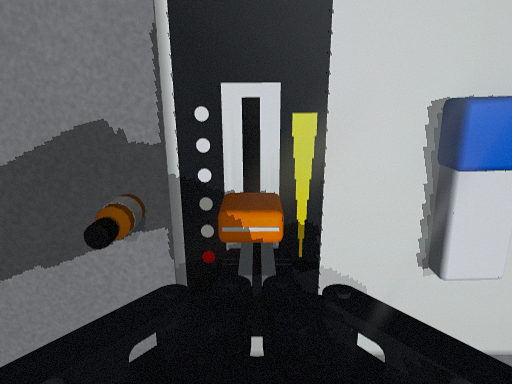

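The tab's stripe reads 28.0 mm, so the lever is in click 2. One more click, pushed the same way.

Request:
{"op": "play_rows", "data": {"series": [[-0.2,0,0,0,0,0,0],[-0.1,0,0,0,0,0,0]]}}

```text
t: 4.65
tool_pos: [564.1, 111.1, 139.8]
tool_rot: [-0.434, 0.437, -0.556, 0.558]
contact_force: [0.1, -1.7, 1.2]
opening: 0.0
```

Request:
{"op": "play_rows", "data": {"series": [[-0.2,0,0,0,0,0,0],[-0.1,0,0,0,0,0,0]]}}

```text
t: 4.85
tool_pos: [564.4, 112.6, 139.8]
tool_rot: [-0.433, 0.437, -0.556, 0.559]
contact_force: [-1.2, -2.9, 1.3]
opening: 0.002
```

```bash
python3 rel.py
```

```text
t 4.85 tool-red lamp x,y,z: 24.4 12.8 139.8 F lamp [-0.46, -3.08, 1.34] tool x/y/z in lamp [[-0.007, -0.001, 1.0], [-1.0, -0.007, -0.007], [0.007, -1.0, -0.001]]
```

Request:
{"op": "play_rows", "data": {"series": [[-0.25,0,0,0,0,0,0],[-0.1,0,0,0,0,0,0]]}}

```text
t: 5.05
tool_pos: [564.7, 113.8, 139.7]
tool_rot: [-0.431, 0.438, -0.556, 0.56]
contact_force: [-2.9, -3.9, 3.0]
opening: 0.001
```

```bash
python3 rel.py
```

```text
t 5.05 tool-red lamp x,y,z: 24.4 14.1 139.7 F lamp [-1.91, -4.49, 2.96] tool x/y/z in lamp [[-0.009, -0.002, 1.0], [-1.0, -0.011, -0.009], [0.011, -1.0, -0.002]]
```

Request:
{"op": "play_rows", "data": {"series": [[-0.25,0,0,0,0,0,0],[-0.05,0,0,0,0,0,0]]}}

```text
t: 5.25
tool_pos: [565.0, 114.9, 139.6]
tool_rot: [-0.43, 0.438, -0.556, 0.56]
contact_force: [-1.8, -4.5, 2.4]
opening: 0.001
```

```bash
python3 rel.py
```

```text
t 5.25 tool-red lamp x,y,z: 24.4 15.2 139.6 F lamp [-0.72, -4.85, 2.45] tool x/y/z in lamp [[-0.01, -0.003, 1.0], [-1.0, -0.013, -0.01], [0.013, -1.0, -0.003]]
```

Request:
{"op": "play_rows", "data": {"series": [[-0.25,0,0,0,0,0,0]]}}

```text
t: 5.35
tool_pos: [565.3, 116.3, 139.6]
tool_rot: [-0.429, 0.439, -0.556, 0.561]
contact_force: [-2.2, -4.3, 2.9]
opening: 0.0
```

Request:
{"op": "play_rows", "data": {"series": [[-0.1,0,0,0,0,0,0]]}}

```text
t: 5.45
tool_pos: [565.8, 117.9, 139.6]
tool_rot: [-0.429, 0.438, -0.556, 0.56]
contact_force: [-0.5, 0.3, 0.7]
opening: 0.002
```

```bash
python3 rel.py
```

```text
t 5.45 tool-red lamp x,y,z: 24.5 18.2 139.6 F lamp [-0.55, 0.21, 0.65] tool x/y/z in lamp [[-0.011, -0.004, 1.0], [-1.0, -0.014, -0.011], [0.014, -1.0, -0.003]]
```

The force dropped, so this should be click 3. I'll back off now and check by camera.

Request:
{"op": "play_rows", "data": {"series": [[0.2,0,0,0,0,0,0],[0.5,0,0,0,0,0,0],[1,0,0,0,0,0,0],[1,0,0,0,0,0,0],[0,0,0,0,0,0,0],[0,0,0,0,0,0,0]]}}

```text
t: 6.05
tool_pos: [559.3, 91.8, 139.9]
tool_rot: [-0.431, 0.437, -0.557, 0.56]
contact_force: [0.1, 0.6, 0.4]
opening: 0.005
```

```bash
python3 rel.py;python3 look.py 5
python3 - <<'E'
from m import *
import io,contextlib
L=np.load("lamp.npz")
with contextlib.redirect_stdout(io.StringIO()): d,o=blobs(5)
for b in o["white"]:
    p,q=[pt(d,*b[1],z)-L["r"] for z in(125,159)]
    if abs(p@L["ex"])<3 and -5<p@L["ey"]<75: print("dot",b[1].round(),(p@L["ey"]).round(1))
    if 10<q@L["ex"]<36 and b[0][2]>20: print("stripe",b,(q@L["ey"]).round(1))
E
```

```text
t 6.05 tool-red lamp x,y,z: 24.3 -8.6 139.9 F lamp [-0.02, 0.65, 0.41] tool x/y/z in lamp [[-0.01, -0.002, 1.0], [-1.0, -0.01, -0.01], [0.01, -1.0, -0.002]]
{'t': 6.05, 'tool_pos': [559.257, 91.802, 139.867], 'tool_rot': [-0.431, 0.437, -0.557, 0.56], 'contact_force': [0.131, 0.64, 0.41], 'opening': 0.005}
dot [198.  74.] 70.4
dot [200. 108.] 56.2
dot [202. 139.] 42.0
dot [204. 170.] 27.8
dot [205. 198.] 13.7
```

View pics/wrist5.png

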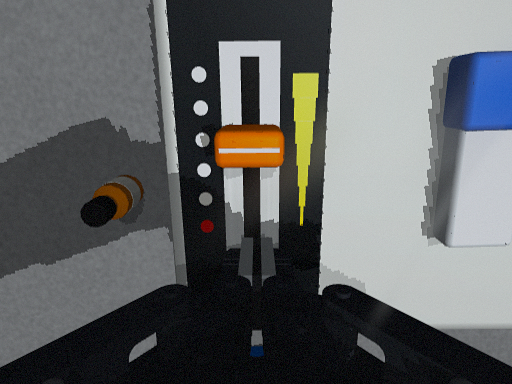

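View pics/pair5.png

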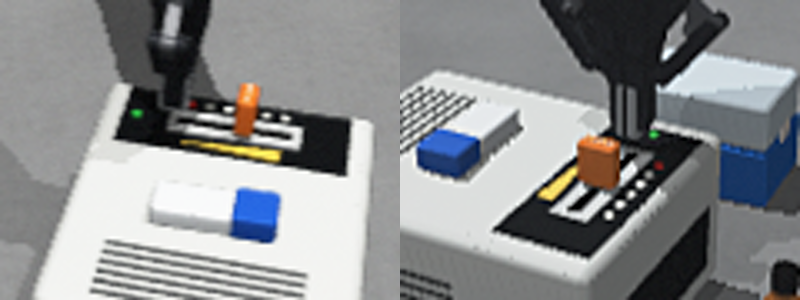

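Request:
{"op": "play_rows", "data": {"series": [[0.3,-2,0,0,0,0,0],[0,-3,0,0,0,0,0],[0,-3,0,0,0,0,0],[0,0,0,0,0,0,0],[0,0,0,0,0,0,0],[0,0,0,0,0,0,0]]}}

```text
t: 6.8
tool_pos: [558.2, 92.3, 221.2]
tool_rot: [-0.432, 0.439, -0.556, 0.558]
contact_force: [-0.3, -0.2, -0.5]
opening: 0.001
```

```bash
python3 look.py 6
python3 - <<'E'
from m import *
L=np.load("lamp.npz");p=pt(np.load("wrist5.npz"),249,150,159)-L["r"];print("stripe",p@L["ex"],p@L["ey"])
d=np.load("wrist6.npz");hsv=cv2.cvtColor(d["image"],cv2.COLOR_RGB2HSV)
c,l,s,ce=cv2.connectedComponentsWithStats(cv2.inRange(hsv,(0,0,120),(180,80,255)))
for i in range(1,c):
    q=pt(d,*ce[i],159)-L["r"]
    if 10<q@L["ex"]<36 and 20<s[i][4]<400: print(s[i],q@L["ex"],q@L["ey"])
a=np.load("scene0.npz")["image"].astype(int);b=np.load("scene6.npz")["image"].astype(int)
for nm,(x,y,w,h) in dict(mailer=(268,203,45,20),rack=(355,190,65,75),box=(170,178,50,56)).items(): print(nm,np.abs(a-b)[y:y+h,x:x+w].mean())
a=np.load("side0.npz")["image"].astype(int);b=np.load("side6.npz")["image"].astype(int);print("bottle",np.abs(a-b)[225:260,288:312].mean())
E
```

```text
{'t': 6.8, 'tool_pos': [558.193, 92.339, 221.181], 'tool_rot': [-0.432, 0.439, -0.556, 0.558], 'contact_force': [-0.28, -0.209, -0.54], 'opening': 0.001}
stripe 21.999381515946588 42.2004266642309
[237 127  38   3 109] 22.234332205853732 42.37786621386698
[250 351  14   6  68] 21.75419428052072 -118.15560918783709
mailer 0.7392592592592593
rack 1.4694017094017093
box 12.630952380952381
bottle 32.86666666666667
```

View pics/wrist6.png

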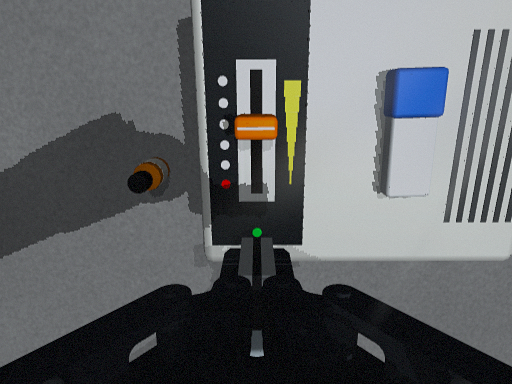

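Run:
```python
from h import *
for k in(0,6):
    d=np.load(f"side{k}.npz");hsv=cv2.cvtColor(d["image"],cv2.COLOR_RGB2HSV)
    m=cv2.inRange(hsv,(5,120,30),(20,255,255))[225:262,285:315];print("bottle",np.argwhere(m).mean(0),m.sum()//255)
    d=np.load(f"scene{k}.npz");hsv=cv2.cvtColor(d["image"],cv2.COLOR_RGB2HSV)
    m=cv2.inRange(hsv,(105,150,40),(125,255,255))[178:240,165:222];print("box",np.argwhere(m).mean(0))
from bench import workorder
print(workorder.finish_job())
```

```text
bottle [19.13513514 14.23423423] 111
box [43.42135642 29.78787879]
bottle [19.38181818 14.24545455] 110
box [43.35827338 29.89784173]
the job is handed in; nothing more can be done
None
```

The lever is seated in the third click, and the job is handed in at about 7 s of robot time.

- **Start:** the lever was one click up, read at 13.9 mm from shut.
- **Pushing:** I used the closed fingertips to push it along the slot in small steps. Each click showed as a rise in force and a sudden drop, about 3.5 N at the first and about 5 N at the second. The camera read 28.0 mm after the first click.
- **Lever at the end:** I backed the fingers off and raised them clear. The camera then read 42.2 mm and 42.4 mm in two pictures, against a target of 42 mm.
- **Surroundings:** the mailer and rack look the same in the scene camera. Brightness around the bottle and tip box changed, which I put down to the arm's shadow. Their outlines moved by less than 0.3 pixel. The final contact force was under 1 N, within sensor noise.
- **Disagreement:** the side camera placed the red dot about 7 mm from where the wrist and scene cameras did. I used the wrist view, where the dots came out at the correct 14 mm pitch.

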